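Start the casserole on the hob, then its timer

TASK

Start the casserole cooking with three presses of the fingertips, in this order: push the rocker on the hob fully on (press its right-hand wing, the one with the green dot), then press the red key on the hob fully down, and last press the cap of the orange timer fully down. Leave the white key and the blue timer unpressed, lift nothing, and do not shove the timers, the casserole or the things lying about.

Things in the scene. Friction and masses are not known exactly. Their poses are not given: they have to be found in the camera images.
- hob: black portable induction hob, fixed, 310 mm deep (its x) x 290 mm wide (its y), origin at the centre of its underside, z up, x pointing to its back, y to its left; glass top 50 mm above the worktop. Controls are in a row along its front edge, 105 mm in front of its centre: the white rocker (on the left, 85 mm left of centre), and two round keys, one red and one white, which may have swapped places (5 mm and 85 mm right of centre)
- rocker (a joint): big white V-shaped rocker switch, 30 mm (hob x) x 60 mm (hob y): 0 = off (right-hand wing, with the green dot, sticks up), 0.30 rad = fully on (right-hand wing level, left-hand one up). Pushed down on its right-hand wing it turns about its middle; takes about 4 N, no spring: it stays where it is left. With the rocker on, the right-hand wing's top is level, 62 mm above the worktop
- rocker_press (a point): the green dot on the rocker's right-hand wing, the point to press, 20 mm right of the pivot; it sinks about 6 mm and moves with the rocker
- red_key (a joint): red round latching key, 30 mm across: metres pushed in, 0 = up, 0.006 = fully down; takes about 4 N and stays where it is left (no spring)
- red_key_top (a point): centre of the red key's top, 65 mm above the worktop when up, 59 mm when down; the collar round it (38 mm) is 55 mm high
- white_key (a joint): white round latching key, made like the red one, to be left alone: 0 = up, 0.006 = down
- white_key_top (a point): centre of the white key's top
- orange_timer: orange round kitchen timer, 74 mm across, standing loose on the worktop, right of the hob; may have swapped places with the blue one; origin at the centre of its underside; the rim of its case is 24 mm high, the top of the 44 mm wide orange start cap in its middle 35 mm with the cap up, 29 mm with it down
- orange_cap (a joint): start cap of the orange timer: metres pushed in, 0 = up, 0.006 = fully down; latching, takes about 4 N and stays where it is left (no spring)
- orange_cap_top (a point): centre of the top of the orange start cap
- blue_timer: blue round kitchen timer, 74 mm across, standing loose on the worktop, to be left alone; origin at the centre of its underside; the rim of its case is 24 mm high, the top of the 44 mm wide blue start cap in its middle 35 mm with the cap up, 29 mm with it down
- blue_cap (a joint): start cap of the blue timer: metres pushed in, 0 = up, 0.006 = fully down; latching, takes about 4 N and stays where it is left (no spring)
- blue_cap_top (a point): centre of the top of the blue start cap
- casserole: black casserole with a lid, 127 mm across, 180 mm over its ears, 97 mm high, standing loose on the hob behind the controls; origin at the centre of its underside
- apple: red apple, 72 mm, lying loose; origin at the centre of its underside, z up
- lemon: yellow lemon, 76 x 56 mm, lying loose; origin at the centre of its underside, z up
- garlic: garlic bulb, 61 mm, lying loose; origin at the centre of its underside, z up
- tin: teal food tin, 76 mm across, 58 mm high, standing loose left of the hob; origin at the centre of its underside

How it is judged:
On the way, in this order (a step that is already met when the one before it is completed fails the run):
1. the rocker is fully on (value of joint rocker above 0.24 rad), for 0.1 s.
2. the red key is fully down (value of joint rocker above 0.24 rad and value of joint red_key above 0.0048 m), for 0.1 s.
3. the orange timer's cap is fully down (all of step 2 and value of joint orange_cap above 0.0048 m), for 0.1 s.
At the end, for the whole second after the job is handed in: the rocker is on (0.24 rad or more of 0.30), the red key and the orange cap are down (4.8 mm or more of 6), the white key and blue cap are up (within 2.5 mm), the timers and the casserole stand upright and at rest, and they and the apple, lemon, garlic and tin are within 20 mm of where they were (all of step 3 and value of joint each of white_key, blue_cap below 0.0025 m and distance of each of orange_timer, blue_timer, casserole, apple, lemon, garlic, tin from where it was at the start of the episode below 0.02 m and angle between each of casserole, orange_timer, blue_timer's own z axis and vertical below 0.1 rad and linear speed of each of casserole, orange_timer, blue_timer below 0.02 m/s); the robot touches nothing.
It fails at once if the red key is pressed (past 2.5 mm) before the rocker is on (value of joint red_key above 0.0025 m and value of joint rocker below 0.2 rad).
It fails at once if the orange cap is pressed (past 2.5 mm) before the red key is down (value of joint orange_cap above 0.0025 m and value of joint red_key below 0.0045 m).
It fails at once if the white key or the blue timer's cap is pressed past 2.5 mm (not (value of joint each of white_key, blue_cap below 0.0025 m)).
It fails at once if a timer is lifted or tipped (height (world z) of any of orange_timer, blue_timer above 0.012 m or angle between any of orange_timer, blue_timer's own z axis and vertical above 0.25 rad).
It fails at once if a timer, the casserole, the apple, the lemon, the garlic or the tin is moved more than 30 mm (distance of any of orange_timer, blue_timer, casserole, apple, lemon, garlic, tin from where it was at the start of the episode above 0.03 m).
It also fails if it takes over 40 s, if anything falls off the work surface, if the arm or the gripper's body presses on something with over 40 N, if the wrist force passes 120 N, or if a joint passes its speed limit or range.

ROBOT

A 6-joint arm with a two-finger parallel gripper is mounted at the origin on a cart in front of the work surface, level with it; the furniture and walls round the work are solid. World frame = base frame: x ahead of the robot, y to its left, z up, the work surface at z = 0. Lengths are in m, angles in rad, forces in N, time in s.
With the tool pointing down it reaches from about 0.275 to 0.725 m from the base axis. Payload 5.6 kg.
Tool frame: the origin (TCP) lies at the very end of the fingers, on their centre line; the grasp point (between the pads) lies 19 mm behind it (manip.pinch_z is the distance from the TCP to the grasp point, in m); z points along the fingers, y is the line along which they close (so a half turn about z gives the same grasp; the last joint's range is limited). The gripper opens to 85 mm and grips with 20 to 120 N. Pads are 22 mm wide; open, the fingers measure 114 mm over their backs; the gripper's body (76 mm by 85 mm) begins 54 mm behind the grasp point. The pads swing forward as they close: fully open they stand 13 mm farther back than shut.
Start: joints at [1.586, 0.255, 0.108, 0, -1.424, -0.285], TCP at [0.147, 0.53, 0.231] pointing down, gripper open.
Joint ranges: [-2.95, 2.95], [-1.21, 1.97], [-1.09, 1.5], [-2.87, 1.71], [-2.94, -0.07], [-3.05, 3.05]. Speed limits (rad/s): [2.57, 2.57, 3.14, 3.14, 3.14, 3.14].

INTERFACE

Orientations are given as a 3x3 rotation matrix whose columns are the frame's x, y, z axes.
In Python, from bench import manip gives the robot as it stands.
- The arm moves only by the tool servo_tool, never from a script. Its argument "commands" is one flat list of numbers, 7 for each row, row after row: the turn, a rotation vector about the tool's x, y, z in degrees, then the shift along the tool's x, y, z in cm, then the closure, from 0 (fully open) to 1 (shut). A call has 1 to 8 rows; each row shifts and turns the commanded pose from where the row before left it, along the tool's axes as they then stand; what a row does not reach is not made up. A row lasts 1/12 s, in which the tool goes at most 41.7 mm and 7.16 degrees, less where a joint would pass 70% of its speed; a pose out of reach is approached as far as the arm can. A call with a gripper value outside its range is refused whole. The fingers move at their own pace and stop on an object; the grip force is fixed at half the most. Time passes only in rows, so rows that do not move let the fingers close. It gives the time, the measured TCP pose, the force, the opening and the grip force at its end, in the units of the state.
- manip.get_obs(): the state, without advancing time (a new reading comes with each control period).
- manip.get_image(name): name is "scene" or "top" or "wrist"; returns a dict with "img" (384x512x3 uint8, blue, green, red), "depth" (384x512 float32, m along the optical axis (not along the pixel's ray), 0 where there is no reading), "vfov" (degrees; the focal length in pixels is half the picture's height over the tangent of half this angle, whatever the lens; pixels are square), "cx", "cy" (the principal point, pixels), "rvec" (rotation vector, rad) and "tvec" (3), from world to camera coordinates, as OpenCV has them. Camera axes: x right, y down, z forward; pixel columns grow to the right and rows downward; lengths in m; the calibration is good to about 2 mm. A picture is of the moment at which its call begins.
- manip.finish_job(): hands the job in; it is judged then, once.
The state is a dict: "clock": time; "q": joint angles; "joint_vel": joint speeds; "tau": joint torques, N m; "position": TCP position; "tool_rot": TCP orientation; "contact_force": force on the tool from outside, world axes, zero at the start; "moment": the same for the moment, N m; "finger_gap": opening from 0.0 (shut) to 1.0 (fully open); "finger_force": force on a finger pad.
Only numpy, scipy, OpenCV 4.12 (cv2) and the standard library are available. Lean on these libraries where they do the work, as an engineer would, in place of code of your own. Each camera call takes 0.05 s, during which the arm holds its last target. There are 200 camera calls.

## Working session

There is one attempt and no reset: what is moved stays moved. The work goes in short steps, Python scripts to look and compute and a tool call to move; the robot and the scene stay as the last step left them, time stands still between calls to the robot, and variables do not carry over. Pictures are saved under pics/ and viewed, at most 10 in all, crops included, and the job is handed in when it is done.

Besides the shell and the picture viewer there is one more tool, called as name(argument=value, ...) on one line, values as JSON. servo_tool: Moves the arm, as the interface text tells. Its arguments: {"type":"object","properties":{"commands":{"type":"array","items":{"type":"number"}}},"required":["commands"]}

```bash
mkdir -p pics
cat > h.py <<'E'
import numpy as np, cv2
from bench import manip
def shot(n):
    d=manip.get_image(n); np.save(f'pics/{n}.npy',d,allow_pickle=True); return d
def load(n): return np.load(f'pics/{n}.npy',allow_pickle=True).item()
def world(d,u,v,z=None):
    f=d['img'].shape[0]/2/np.tan(np.radians(d['vfov'])/2)
    R=cv2.Rodrigues(np.array(d['rvec'],float))[0]; t=np.array(d['tvec'],float).ravel()
    r=np.array([(u-d['cx'])/f,(v-d['cy'])/f,1.])
    c=-R.T@t; w=R.T@r
    if z is None: s=d['depth'][int(round(v)),int(round(u))]
    else: s=(z-c[2])/w[2]
    return c+s*w
E
python3 - <<'E'
from h import *
for n in('top','scene'):
    d=shot(n); cv2.imwrite(f'pics/{n}0.png',cv2.resize(d['img'],(800,600),interpolation=cv2.INTER_CUBIC))
o=manip.get_obs();print(o['clock'],o['position'],o['tool_rot'],o['finger_gap'])
E
```

```text
0.1 [0.14643025 0.52968917 0.23045481] [[ 9.63808047e-01 -2.66596900e-01 -3.77151419e-04]
 [-2.66597147e-01 -9.63806475e-01 -1.74362034e-03]
 [ 1.01342796e-04  1.78106280e-03 -9.99998409e-01]] 0.9982765259853796
```

View pics/top0.png

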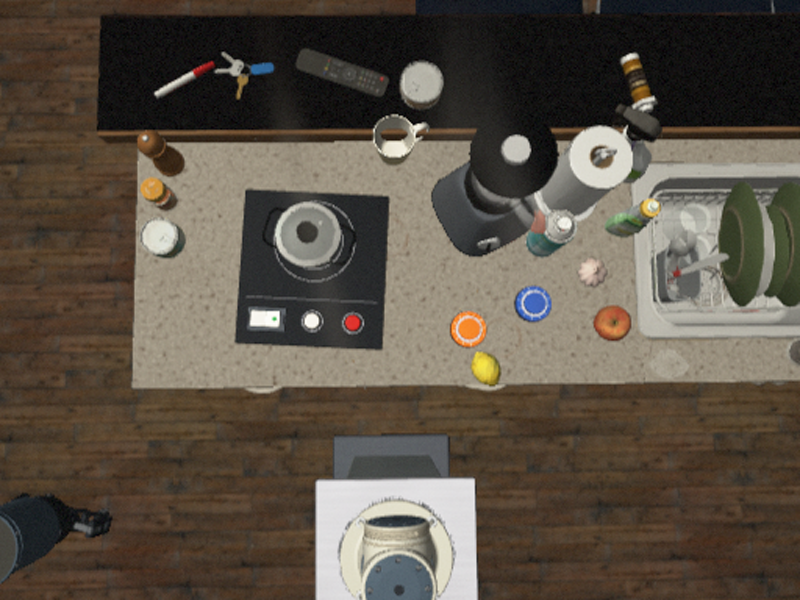

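View pics/scene0.png

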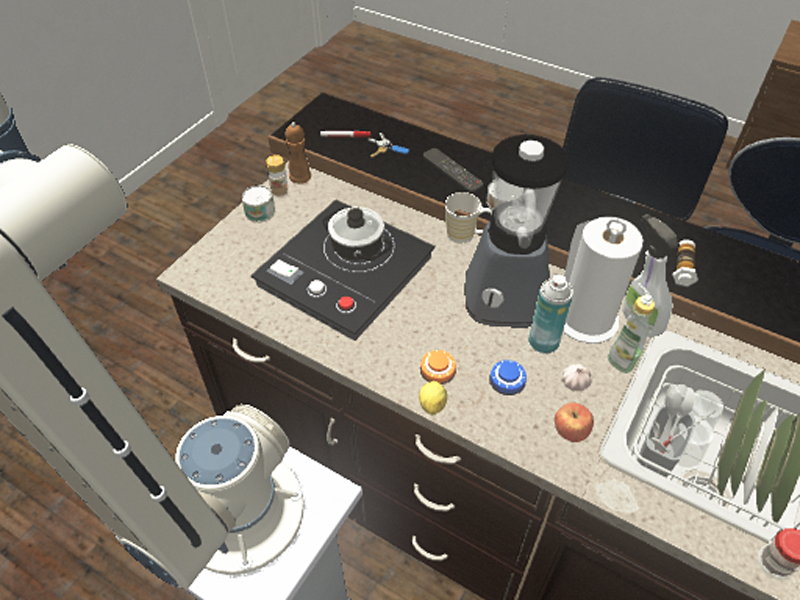

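The top view shows the rocker at about (265,319), the white key at (312,321), the red key at (352,323), the orange timer at (468,329), the blue timer at (533,303) and the lemon at (486,368). The red key is on the right. I'll enlarge the control row before measuring.

Run:
```python
from h import *
d=load('top'); cv2.imwrite('pics/crop.png',cv2.resize(d['img'][190:250,145:325],(792,264),interpolation=cv2.INTER_CUBIC))
s=.64
for n,u,v,z in[('dot',275,319,.066),('rock',265,319,.06),('white',312,321,.065),('red',352,323,.065),('orange',468,329,.035),('blue',533,303,.035),('lemon',486,368,.03),
 ('hobFL',236,343,.05),('hobFR',383,348,.05),('hobBL',246,191,.05),('hobBR',389,197,.05)]:
    print(n,world(d,u*s,v*s,z).round(4),world(d,u*s,v*s).round(4))
```

```text
dot [0.4672 0.231  0.066 ] [0.4668 0.2303 0.0708]
rock [0.4678 0.2514 0.06  ] [0.4676 0.2509 0.0634]
white [0.4626 0.1591 0.065 ] [0.4628 0.1595 0.0616]
red [0.4579 0.0812 0.065 ] [0.4581 0.0813 0.0623]
orange [ 0.4456 -0.149   0.035 ] [ 0.4455 -0.1487  0.0372]
blue [ 0.4965 -0.2808  0.035 ] [ 0.4963 -0.2804  0.0368]
lemon [ 0.3678 -0.1838  0.03  ] [ 0.3677 -0.1801  0.0564]
hobFL [0.4219 0.3094 0.05  ] [0.424  0.319  0.0011]
hobFR [0.4091 0.0211 0.05  ] [ 0.4108  0.021  -0.0021]
hobBL [0.7264 0.293  0.05  ] [0.7274 0.2938 0.0457]
hobBR [0.712  0.0061 0.05  ] [ 0.7248  0.0055 -0.0033]
```

View pics/crop.png

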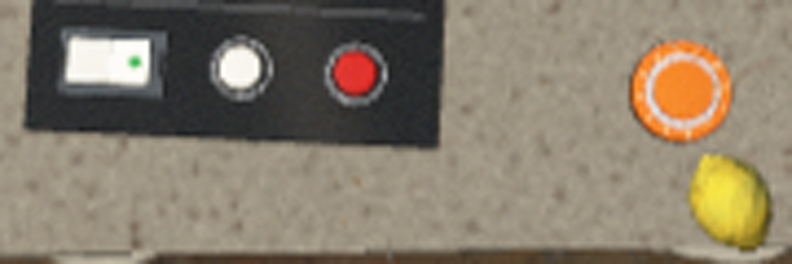

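servo_tool(commands=[0, 0, -6.2, 0, 0, 0, 1, 0, 0, -6.2, 0, 0, 0, 1, 0, 0, 0, 2.4, 2.0, 0, 1, 0, 0, 0, 2.4, 2.0, 0, 1, 0, 0, 0, 2.4, 2.0, 0, 1, 0, 0, 0, 2.4, 2.0, 0, 1, 0, 0, 0, 2.4, 2.0, 0, 1, 0, 0, 0, 2.4, 2.0, 0, 1])

```text
clock: 0.77
position: [0.2846, 0.4012, 0.2309]
tool_rot: [[0.999, -0.053, -0.0], [-0.053, -0.999, -0.001], [-0.0, 0.001, -1.0]]
contact_force: [0.7, 0.5, 1.0]
finger_gap: -0.004
finger_force: 0.0
```

servo_tool(commands=[0, 0, 0, 2.4, 2.0, 0, 1, 0, 0, 0, 2.4, 2.0, 0, 1, 0, 0, 0, 2.4, 2.0, 0, 1, 0, 0, 0, 2.4, 2.0, 0, 1, 0, 0, 0, 2.4, 2.0, 0, 1, 0, 0, 0, 2.4, 2.0, 0, 1, 0, 0, 0, 2.4, 2.0, 0, 1, 0, 0, 0, 2.4, 2.0, 0, 1])

```text
clock: 1.43
position: [0.4679, 0.2312, 0.2309]
tool_rot: [[0.999, -0.053, -0.001], [-0.053, -0.999, -0.0], [-0.001, 0.0, -1.0]]
contact_force: [0.6, 0.3, 0.8]
finger_gap: 0.0
finger_force: 0.0
```

servo_tool(commands=[0, 0, 0, 0, 0, 0, 1, 0, 0, 0, 0, 0, 0, 1])

```text
clock: 1.6
position: [0.4677, 0.2313, 0.2305]
tool_rot: [[0.998, -0.056, -0.001], [-0.056, -0.998, -0.001], [-0.001, 0.001, -1.0]]
contact_force: [-0.0, 0.6, -0.1]
finger_gap: -0.001
finger_force: 0.0
```

Run:
```python
from h import *
d=shot('wrist'); cv2.imwrite('pics/w1.png',d['img'])
o=manip.get_obs();print(o['clock'],o['position'],o['tool_rot'],o['finger_gap'],o['contact_force'])
```

```text
1.65 [0.4671342  0.2321379  0.23070711] [[ 9.98493955e-01 -5.48511389e-02 -1.08339377e-03]
 [-5.48516369e-02 -9.98494421e-01 -4.35373119e-04]
 [-1.05788192e-03  4.94143349e-04 -9.99999318e-01]] 0.002079607958910747 [-0.06116297 -0.05719934 -0.72167509]
```

View pics/w1.png

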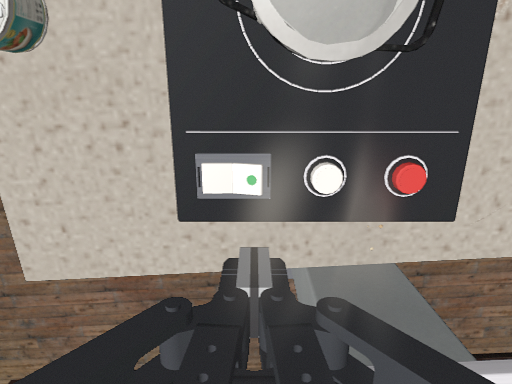

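The wrist view shows the green dot at (252,180), the white key at (326,177) and the red key at (409,178). I'll check these against the top-camera measurement.

Run:
```python
from h import *
d=load('wrist')
for n,u,v,z in[('dot',252,180,.068),('white',326,177,.065),('red',409,178,.065)]: print(n,world(d,u,v,z).round(4),world(d,u,v).round(4))
```

```text
dot [0.4686 0.2332 0.068 ] [0.4687 0.2332 0.0681]
white [0.4669 0.163  0.065 ] [0.4669 0.163  0.065 ]
red [0.4616 0.0843 0.065 ] [0.4615 0.0841 0.0647]
```

servo_tool(commands=[0, 0, 0, 0.1, 0, 3, 1, 0, 0, 0, 0, 0, 3, 1, 0, 0, 0, 0, 0, 3, 1, 0, 0, 0, 0, 0, 3, 1, 0, 0, 0, 0, 0, 2.5, 1, 0, 0, 0, 0, 0, 1, 1, 0, 0, 0, 0, 0, 0.4, 1, 0, 0, 0, 0, 0, 0.2, 1])

```text
clock: 2.32
position: [0.4682, 0.2332, 0.0707]
tool_rot: [[0.999, -0.052, 0.0], [-0.052, -0.999, -0.0], [0.0, 0.0, -1.0]]
contact_force: [0.0, 0.2, 0.1]
finger_gap: -0.006
finger_force: 0.0
```

servo_tool(commands=[0, 0, 0, 0, 0, 0.2, 1, 0, 0, 0, 0, 0, 0.2, 1, 0, 0, 0, 0, 0, 0.2, 1, 0, 0, 0, 0, 0, 0.1, 1, 0, 0, 0, 0, 0, 0, 1])

```text
clock: 2.73
position: [0.4689, 0.2325, 0.0641]
tool_rot: [[0.999, -0.053, 0.002], [-0.053, -0.999, 0.0], [0.002, -0.001, -1.0]]
contact_force: [0.7, -1.8, 3.4]
finger_gap: -0.001
finger_force: 1.7
```

servo_tool(commands=[0, 0, 0, 0, 0, 0.1, 1, 0, 0, 0, 0, 0, 0.1, 1, 0, 0, 0, 0, 0, 0.1, 1, 0, 0, 0, 0, 0, 0, 1])

```text
clock: 3.07
position: [0.4687, 0.2325, 0.0619]
tool_rot: [[0.999, -0.053, 0.002], [-0.053, -0.999, 0.0], [0.002, -0.0, -1.0]]
contact_force: [-1.9, -3.8, 14.2]
finger_gap: 0.002
finger_force: 6.8
```

servo_tool(commands=[0, 0, 0, 0, 0, 0.1, 1, 0, 0, 0, 0, 0, 0, 1, 0, 0, 0, 0, 0, -2, 1, 0, 0, 0, 0, 0, -3, 1, 0, 0, 0, 0, 3, 0, 1, 0, 0, 0, 0, 3, 0, 1, 0, 0, 0, 0, 3, 0, 1, 0, 0, 0, 0, 3, 0, 1])

```text
clock: 3.73
position: [0.4609, 0.112, 0.1088]
tool_rot: [[0.999, -0.053, -0.001], [-0.053, -0.999, 0.001], [-0.001, -0.001, -1.0]]
contact_force: [0.0, 0.3, 0.5]
finger_gap: 0.0
finger_force: 0.0
```

servo_tool(commands=[0, 0, 0, 0, 3, 0, 1, 0, 0, 0, 0, 0, 0, 1])

```text
clock: 3.9
position: [0.4586, 0.0795, 0.1086]
tool_rot: [[0.998, -0.057, -0.002], [-0.057, -0.998, -0.0], [-0.002, 0.0, -1.0]]
contact_force: [-0.3, -0.6, -0.4]
finger_gap: 0.004
finger_force: 0.0
```

Run:
```python
from h import *
d=shot('wrist'); cv2.imwrite('pics/w2.png',d['img'])
o=manip.get_obs();print(o['clock'],o['position'],o['contact_force'])
```

```text
3.95 [0.45927483 0.08108446 0.108774  ] [ 0.0211959   1.08805332 -0.31920496]
```

View pics/w2.png

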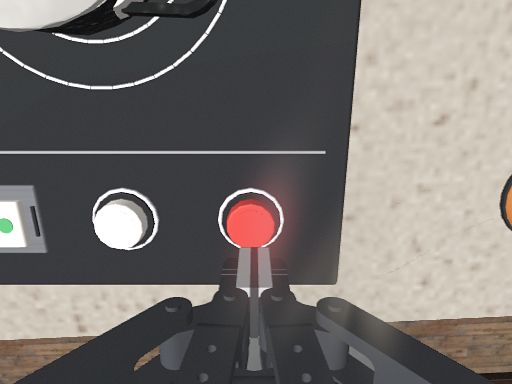

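The red key is centred at (251,223), just ahead of and in line with the fingers. The rocker's right wing is at (5,225). I'll check the rocker height by depth and the red key's position.

Run:
```python
from h import *
d=load('wrist')
print(world(d,251,223,.065),world(d,251,223))
for u in(1,5,15,21): print(world(d,u,215).round(4))
```

```text
[0.46286315 0.0812887  0.065     ] [0.46288219 0.08128722 0.06504836]
[0.4752 0.2316 0.0621]
[0.4752 0.2287 0.0626]
[0.4743 0.2243 0.0606]
[0.4736 0.2218 0.0592]
```

The wing sits at about 62 mm, so the rocker is on. Next I'll press the red key.

servo_tool(commands=[0, 0, 0, 0.2, 0, 2, 1, 0, 0, 0, 0, 0, 1.5, 1, 0, 0, 0, 0, 0, 0.5, 1, 0, 0, 0, 0, 0, 0.3, 1, 0, 0, 0, 0, 0, 0.2, 1, 0, 0, 0, 0, 0, 0.2, 1, 0, 0, 0, 0, 0, 0.2, 1, 0, 0, 0, 0, 0, 0, 1])

```text
clock: 4.62
position: [0.4624, 0.083, 0.0606]
tool_rot: [[0.999, -0.053, 0.001], [-0.053, -0.999, 0.001], [0.001, -0.001, -1.0]]
contact_force: [0.1, -0.4, -0.3]
finger_gap: 0.001
finger_force: 0.0
```

servo_tool(commands=[0, 0, 0, 0, 0, 0.1, 1, 0, 0, 0, 0, 0, 0.1, 1, 0, 0, 0, 0, 0, 0, 1])

```text
clock: 4.87
position: [0.4626, 0.083, 0.059]
tool_rot: [[0.999, -0.053, 0.001], [-0.053, -0.999, 0.001], [0.001, -0.001, -1.0]]
contact_force: [-3.7, 1.6, 6.9]
finger_gap: 0.003
finger_force: 3.3
```

servo_tool(commands=[0, 0, 0, 0, 0, 0.1, 1, 0, 0, 0, 0, 0, 0.05, 1, 0, 0, 0, 0, 0, 0, 1])

```text
clock: 5.12
position: [0.4627, 0.083, 0.0589]
tool_rot: [[0.999, -0.053, 0.002], [-0.053, -0.999, 0.001], [0.002, -0.001, -1.0]]
contact_force: [-9.2, 1.2, 18.3]
finger_gap: 0.002
finger_force: 9.4
```

The travel stopped hard at 58.9 mm, so the red key is down. I'll lift and move over the orange timer.

servo_tool(commands=[0, 0, 0, 0, 0, -2, 1, 0, 0, 0, 0, 0, -3, 1, 0, 0, 0, -0.1, 3, -1, 1, 0, 0, 0, -0.1, 3, 0, 1, 0, 0, 0, -0.1, 3, 0, 1, 0, 0, 0, -0.1, 3, 0, 1, 0, 0, 0, -0.1, 3, 0, 1, 0, 0, 0, 0, 3, 0, 1])

```text
clock: 5.78
position: [0.4474, -0.0983, 0.117]
tool_rot: [[0.999, -0.053, 0.001], [-0.053, -0.999, -0.0], [0.001, -0.0, -1.0]]
contact_force: [0.3, -0.4, 0.4]
finger_gap: -0.002
finger_force: 0.0
```

servo_tool(commands=[0, 0, 0, 0, 3, 0, 1, 0, 0, 0, 0, 2.3, 0, 1, 0, 0, 0, 0, 0, 0, 1])

```text
clock: 6.03
position: [0.4445, -0.153, 0.1167]
tool_rot: [[0.998, -0.057, 0.0], [-0.057, -0.998, -0.001], [0.0, 0.001, -1.0]]
contact_force: [0.1, -0.6, 0.1]
finger_gap: 0.003
finger_force: 0.0
```

Run:
```python
from h import *
d=shot('wrist'); cv2.imwrite('pics/w3.png',d['img'])
o=manip.get_obs();print(o['clock'],o['position'],o['contact_force'])
```

```text
6.0833 [ 0.44459363 -0.15156603  0.11660467] [ 0.35465025 -0.39212103 -0.13574894]
```

View pics/w3.png

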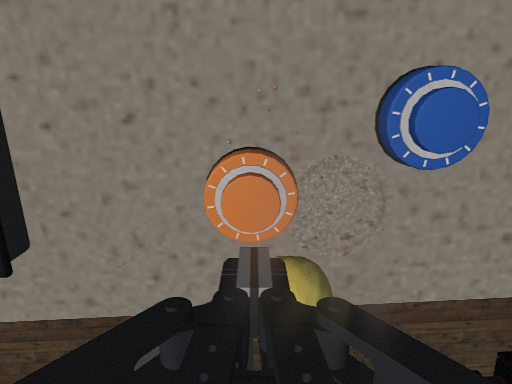

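The orange cap is centred at (251,204), with the lemon behind and to the right of the fingers.

Run:
```python
from h import *
d=load('wrist'); print(world(d,251,204,.035),world(d,251,204))
t=shot('top')
for u,v in((225.7,206.6),(199.7,205.4)): print(world(t,u,v))
```

```text
[ 0.44837093 -0.15089412  0.035     ] [ 0.44809353 -0.15087219  0.03415103]
[0.42738723 0.06174509 0.52394325]
[0.46317467 0.15967623 0.05866322]
```

servo_tool(commands=[0, 0, 0, 0.25, 0, 3, 1, 0, 0, 0, 0, 0, 3, 1, 0, 0, 0, 0, 0, 1.2, 1, 0, 0, 0, 0, 0, 0.5, 1, 0, 0, 0, 0, 0, 0.3, 1, 0, 0, 0, 0, 0, 0.2, 1, 0, 0, 0, 0, 0, 0.2, 1, 0, 0, 0, 0, 0, 0.1, 1])

```text
clock: 6.8
position: [0.4481, -0.1497, 0.0328]
tool_rot: [[0.999, -0.053, 0.002], [-0.053, -0.999, -0.0], [0.002, -0.0, -1.0]]
contact_force: [0.1, 1.9, 3.9]
finger_gap: -0.002
finger_force: 1.7
```

servo_tool(commands=[0, 0, 0, 0, 0, 0.1, 1, 0, 0, 0, 0, 0, 0.1, 1, 0, 0, 0, 0, 0, 0.1, 1, 0, 0, 0, 0, 0, 0, 1])

```text
clock: 7.13
position: [0.448, -0.1499, 0.0291]
tool_rot: [[0.999, -0.053, 0.002], [-0.053, -0.999, -0.0], [0.002, -0.0, -1.0]]
contact_force: [0.7, 1.3, 3.4]
finger_gap: 0.001
finger_force: 1.5
```

servo_tool(commands=[0, 0, 0, 0, 0, 0.1, 1, 0, 0, 0, 0, 0, 0.05, 1, 0, 0, 0, 0, 0, 0, 1])

```text
clock: 7.38
position: [0.4481, -0.1499, 0.0287]
tool_rot: [[0.999, -0.053, 0.002], [-0.053, -0.999, -0.0], [0.002, 0.0, -1.0]]
contact_force: [-2.3, 5.2, 14.3]
finger_gap: -0.002
finger_force: 7.0
```

The cap is at its stop. I'll lift clear and check the result.

servo_tool(commands=[0, 0, 0, 0, 0, 0, 1, 0, 0, 0, 0, 0, -1, 1, 0, 0, 0, 0, 0, -3, 1, 0, 0, 0, 0, 0, -3, 1, 0, 0, 0, 0, 0, -3, 1, 0, 0, 0, 0, 0, -3, 1, 0, 0, 0, 0, 0, -3, 1, 0, 0, 0, 0, 0, 0, 1])

```text
clock: 8.05
position: [0.4499, -0.1511, 0.1931]
tool_rot: [[0.999, -0.053, 0.009], [-0.053, -0.999, -0.003], [0.01, 0.002, -1.0]]
contact_force: [0.7, -0.2, 0.7]
finger_gap: 0.002
finger_force: 0.0
```

Run:
```python
from h import *
d=shot('wrist'); cv2.imwrite('pics/w4.png',d['img'])
s=shot('scene'); cv2.imwrite('pics/s4.png',cv2.resize(s['img'][120:290,150:400],(800,544),interpolation=cv2.INTER_CUBIC))
o=manip.get_obs();print(o['clock'],o['position'],o['contact_force'])
```

```text
8.15 [ 0.44745218 -0.15008812  0.187893  ] [-0.56937852  0.56435688 -0.77979824]
```

View pics/w4.png

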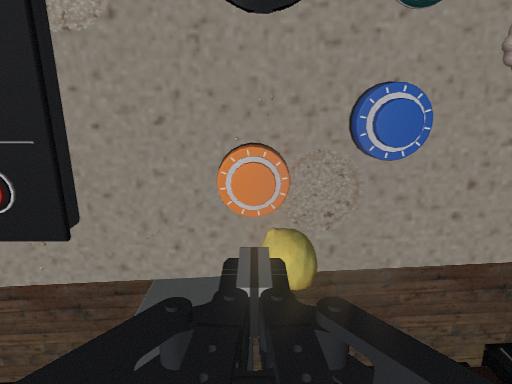

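View pics/s4.png

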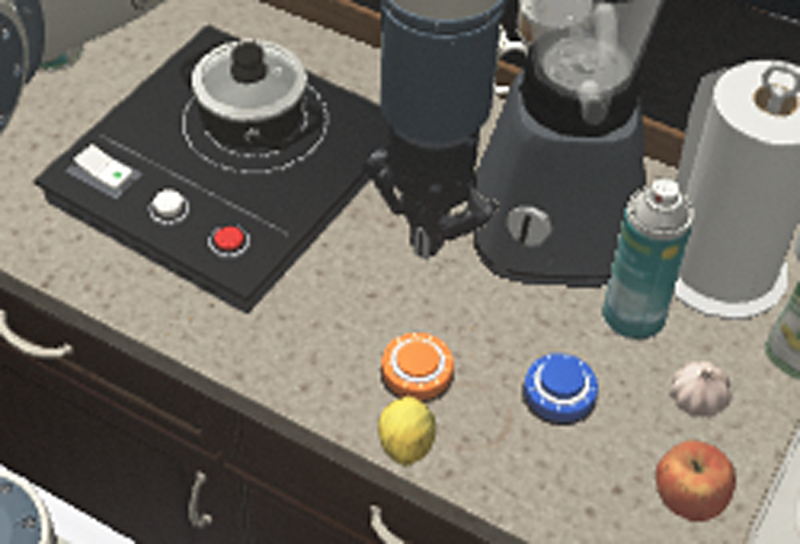

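The rocker is on (left wing up), the red key at (229,240) is lower than the white one, and the orange cap is down. The blue timer and the loose things are where they were.

```bash
python3 -c "
from bench import manip
print(manip.finish_job())"
```

```text
the job is handed in; nothing more can be done
None
```

I pressed the rocker on, then the red key down, then the orange cap down, each to its hard stop; the final pictures showed the white key and blue timer unpressed and nothing visibly moved, and I handed the job in at about 8 s (no verdict was returned).

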